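# Unscrew the clamp handwheel and stand it on its rest

### The job

Unscrew the knurled handwheel from the threaded stud of the clamping fixture, lift it off and set it down flat on the round rubber pad. Then let go, take it again so that you can tip it, and stand it on edge in the V of the leaning rest, its underside against the backrest. Leave it there, and do not push the parts cup, the black tape or the tin about.

Things in the scene. Friction and masses are not known exactly. Their poses are not given: they have to be found in the camera images.
- handwheel: Knurled light metal ring, 64 mm diameter, 40 mm high, through bore 35 mm, 0.25 kg; grip it across the rim. Origin on its axis at the underside, z along its axis from underside to top. It starts screwed right down on the fixture's stud, loose enough for the fingers. Two lugs in its bore run in the stud's thread. Seen from above it unscrews anticlockwise; pulling does not free it.
- wheel_mid (a point): Centre of the handwheel, on its axis 20 mm above its underside
- fixture: Fixed clamping fixture: dark steel base 130 x 84 x 10 mm, two copper bars under a steel strap, an upright threaded stud, 32 mm over the thread, in its middle. Origin under the middle, on the stud's axis; z up. The handwheel's seat (a 52 mm disc) is 40 mm above the bench, the strap's top 30 mm, the stud's end 81 mm.
- stud_top (a point): Middle of the stud's upper end, 81 mm above the bench. The stud has a coarse right-handed two-start thread: the handwheel rises 30 mm a turn (4.8 mm a radian, about 3 mm of axial play) and is free after about 4.9 rad (280 degrees), 23 mm up; then it lifts straight off. Let go part way, it stays where it is, so it can be turned in several grasps.
- pad: Fixed round black rubber pad, 100 mm diameter, 4 mm thick; origin under its centre. Tall equipment stands at the back (beyond about x = 0.65 m) and at the left (beyond about y = 0.35 m), so lean a tilted tool to another side there.
- rest: Fixed light metal rest for the handwheel on edge: foot 105 x 90 x 8 mm, a backrest 38 mm wide leaning 30 degrees back, and square to it a black V seat of two blocks, 40 mm deep, that carry the rim 35 degrees either side of its lowest point. Origin on the bench; x points from front to back, y along the seat, z up. Fingers pass on both sides of the backrest, above the V.
- rest_seat (a point): Where the centre of the handwheel's underside is when it stands on the rest: on the backrest's front face, 10 mm behind and 60 mm above the rest's origin, same axes as the rest. The handwheel's z axis then points to the front and up: (-0.87, 0, 0.5) in the rest's frame, 60 degrees from vertical.
- cup_washers: Small yellow parts cup with washers, 64 mm diameter, 26 mm high, loose bystander; origin under its centre
- tape_black: Black roll of tape lying flat, 63 mm diameter, 19 mm high, loose bystander; origin under its centre
- grease_tin: White tin with a yellow lid, 62 mm diameter, 40 mm high, loose bystander; origin under its centre
There are look-alikes about, which are no part of the job. What is shaped like the handwheel but red is not meant.

How it is judged:
On the way, in this order (a step that is already met when the one before it is completed fails the run):
1. the handwheel is off the stud: its underside is above the stud's end (z of handwheel in the frame of fixture above 0.085 m), for 0.1 s.
2. the handwheel lies flat on the pad, its centre within 40 mm of the pad's, let go and still (horizontal distance between handwheel and pad below 0.04 m and height (world z) of handwheel below 0.01 m and angle between handwheel's own z axis and vertical below 0.15 rad and contact force between the fingers and handwheel below 0.1 N and contact force between handwheel and pad above 0.5 N and linear speed of handwheel below 0.03 m/s), for 0.2 s.
At the end, for the whole second after the job is handed in: The handwheel stands on edge in the V of the rest and leans on the backrest, let go and at rest: the centre of its underside within 12 mm of the seat point, its axis 50 to 70 degrees from vertical with the top facing the front of the rest (distance between handwheel and rest_seat below 0.012 m and angle between handwheel's own z axis and vertical between 0.87 and 1.22 rad and x of wheel_mid in the frame of rest_seat below -0.005 m and contact force between handwheel and rest above 0.5 N and linear speed of handwheel below 0.02 m/s); the robot touches nothing.
It fails at once if the parts cup, the black tape or the tin is moved more than 30 mm (distance of any of cup_washers, tape_black, grease_tin from where it was at the start of the episode above 0.03 m).
It also fails if it takes over 67 s, if anything falls off the work surface, if the arm or the gripper's body presses on something with over 40 N, if the wrist force passes 120 N, or if a joint passes its speed limit or range.

### The arm

A 6-joint arm with a two-finger parallel gripper is mounted at the origin on the work surface; the furniture and walls round the work are solid. World frame = base frame: x ahead of the robot, y to its left, z up, the work surface at z = 0. Lengths are in m, angles in rad, forces in N, time in s.
With the tool pointing down it reaches from about 0.25 to 0.725 m from the base axis. Payload 9.7 kg.
Tool frame: the origin (TCP) lies at the very end of the fingers, on their centre line; the grasp point (between the pads) lies 19 mm behind it; z points along the fingers, y is the line along which they close (so a half turn about z gives the same grasp; the last joint's range is limited). The gripper opens to 85 mm and grips with 20 to 120 N. Pads are 22 mm wide; open, the fingers measure 114 mm over their backs; the gripper's body (76 mm by 85 mm) begins 54 mm behind the grasp point. The pads swing forward as they close: fully open they stand 13 mm farther back than shut.
Start: joints at [-1.135, 0.087, 0.176, 1.66, 0, 1.571], TCP at [0.232, -0.499, 0.231] pointing down, gripper open.
Joint ranges: [-3.13, 3.13], [-0.85, 1.81], [-1.15, 1.24], [-2.2, 2.28], [-1.44, 1.52], [-3.14, 3.14]. Speed limits (rad/s): [2.22, 2.22, 2.57, 3.14, 3.14, 3.14].

### API

Orientations are given as a rotation vector (axis times angle).
In Python, from station import readout, viewer, ticket gives the robot as it stands. The module is installed in compiled form; this text tells all that it offers.
- The arm moves only by the shell command python3 -m pendant 'ROWS' [FORCE]. ROWS is JSON, a list of rows, each an object of numbers: "dx", "dy", "dz": the shift along the tool's x, y, z as a fraction of full scale; "ax", "ay", "az": the turn, a rotation vector about the tool's x, y, z as a fraction of full scale; "claw": the opening, from 0 (shut) to 1 (fully open). A call has 1 to 8 rows; each row is the pose to reach, as a shift and turn from the pose commanded when the call began, along the tool's axes at that moment; what a row does not reach only later rows make up. Full scale, the value 1, is 0.2 m for a shift and pi/2 rad for a turn. A row lasts 1/10 s, in which the tool goes at most 50 mm and 8.59 degrees, less where a joint would pass 70% of its speed; a pose out of reach is approached as far as the arm can. A call with a number of a shift or a turn outside -1 to 1 is refused whole. A call with a gripper value outside its range is refused whole. The fingers move at their own pace and stop on an object; FORCE is the grip in N (left out, the last holds). Time passes only in rows, so rows that repeat a pose let the fingers close. It gives the time, the measured TCP pose, the force, the opening and the grip force at its end, in the units of the state.
- readout.sense(): the state, without advancing time (a new reading comes with each control period).
- viewer.capture(name): name is "scene" or "side" or "wrist"; returns a dict with "pixels" (480x640x3 uint8, red, green, blue), "K" (3x3 intrinsics, pixels), "R" (3x3) and "t" (3): a world point X has camera coordinates R X + t. Camera axes: x right, y down, z forward; pixel columns grow to the right and rows downward; lengths in m; the calibration is good to about 2 mm. The wrist camera is an equidistant fisheye: a pixel r from the principal point sees the ray r / f radians off the axis. A picture is of the moment at which its call begins. There is no depth.
- ticket.job_done(): hands the job in; it is judged then, once.
The state is a dict: "clock": time; "q": joint angles; "joint_vel": joint speeds; "joint_torque": joint torques, N m; "tcp_pos": TCP position; "orientation": TCP orientation; "wrist_force": force on the tool from outside, world axes, zero at the start; "moment": the same for the moment, N m; "width": finger opening in m; "grip_force": force on a finger pad.
Only numpy, scipy, OpenCV 4.12 (cv2) and the standard library are available. Lean on these libraries where they do the work, as an engineer would, in place of code of your own. Each camera call takes 0.05 s, during which the arm holds its last target. There are 200 camera calls.

## Working session

There is one attempt and no reset: what is moved stays moved. The work goes in short steps, Python scripts to look and compute and a shell command to move; the robot and the scene stay as the last step left them, time stands still between calls to the robot, and variables do not carry over. Pictures are saved under pics/ and viewed, at most 10 in all, crops included, and the job is handed in when it is done.

```bash
mkdir -p pics; cat > h.py <<'E'
import numpy as np, cv2
from scipy.spatial.transform import Rotation as Ro
from station import readout, viewer, ticket
def cap(n,name=None):
    c=viewer.capture(n); 
    np.savez(f'{name or n}.npz',**c)
    if name: cv2.imwrite(f'pics/{name}.png',c['pixels'][:,:,::-1])
    return c
def load(n): return dict(np.load(n+'.npz'))
def ray(c,uv,fish=False):
    K,R,t=c['K'],c['R'],c['t']; x=(uv[0]-K[0,2])/K[0,0]; y=(uv[1]-K[1,2])/K[1,1]
    if fish:
        r=np.hypot(x,y); s=np.sin(r)/r if r>1e-9 else 1; d=np.array([x*s,y*s,np.cos(r)])
    else: d=np.array([x,y,1.])
    return -R.T@t, R.T@(d/np.linalg.norm(d))
def onz(c,uv,z,fish=False):
    o,d=ray(c,uv,fish); return o+d*(z-o[2])/d[2]
def tri(*rs):
    A=0;b=0
    for o,d in rs:
        P=np.eye(3)-np.outer(d,d); A=A+P; b=b+P@o
    X=np.linalg.solve(A,b); return X,[np.linalg.norm((np.eye(3)-np.outer(d,d))@(X-o)) for o,d in rs]
def proj(c,X,fish=False):
    p=c['R']@np.asarray(X,float)+c['t'];K=c['K']
    if fish:
        r=np.hypot(p[0],p[1]);th=np.arctan2(r,p[2]);xy=p[:2]/max(r,1e-9)*th
    else: xy=p[:2]/p[2]
    return np.array([K[0,0]*xy[0]+K[0,2],K[1,1]*xy[1]+K[1,2]])
def togo(pos,Rm):
    s=readout.sense(); R0=Ro.from_rotvec(s['orientation']).as_matrix()
    d=R0.T@(np.array(pos)-s['tcp_pos'])/0.2; a=Ro.from_matrix(R0.T@Rm).as_rotvec()/(np.pi/2)
    print('d',d.round(3),'a',a.round(3))
E
python3 - <<'E'
from h import *
for n in ('scene','side','wrist'):
    c=cap(n,n+'0'); print(n,c['K'].round(1).tolist(),(-c['R'].T@c['t']).round(3),c['R'][2].round(3))
s=readout.sense();print(s)
print(Ro.from_rotvec(s['orientation']).as_matrix().round(3))
a=load('scene0')['pixels'];b=load('side0')['pixels']
E
```

```text
scene [[588.0, 0.0, 318.7], [0.0, 588.0, 242.8], [0.0, 0.0, 1.0]] [-0.039  0.574  0.423] [ 0.658 -0.639 -0.399]
side [[467.7, 0.0, 316.2], [0.0, 467.7, 246.6], [0.0, 0.0, 1.0]] [ 0.679 -0.469  0.75 ] [-0.226  0.556 -0.8  ]
wrist [[371.6, 0.0, 323.2], [0.0, 371.6, 237.2], [0.0, 0.0, 1.0]] [ 0.306 -0.464  0.373] [-0.289 -0.132 -0.948]
{'clock': 0.15, 'q': array([-1.13497442e+00,  8.73556734e-02,  1.75300806e-01,  1.65984899e+00,
       -5.74896975e-06,  1.57078750e+00]), 'joint_vel': array([-0.00110201, -0.00258447,  0.00221768,  0.0013254 , -0.00129455,
       -0.0009796 ]), 'joint_torque': array([-3.78794002e-04, -5.20762539e+01,  4.65045011e+01,  1.37788762e-02,
       -8.59862871e-05,  1.93203090e-05]), 'tcp_pos': array([ 0.23209979, -0.49840749,  0.23072602]), 'orientation': array([-3.06624021e+00, -6.78962362e-01,  3.84786488e-04]), 'wrist_force': array([ 0.47372425, -0.0965274 , -0.94636223]), 'moment': array([0.03485531, 0.00071444, 0.03417036]), 'grip_force': 0.0, 'width': 0.08551699184026416}
[[ 0.907  0.422 -0.   ]
 [ 0.422 -0.907  0.001]
 [-0.    -0.001 -1.   ]]
```

View pics/scene0.png

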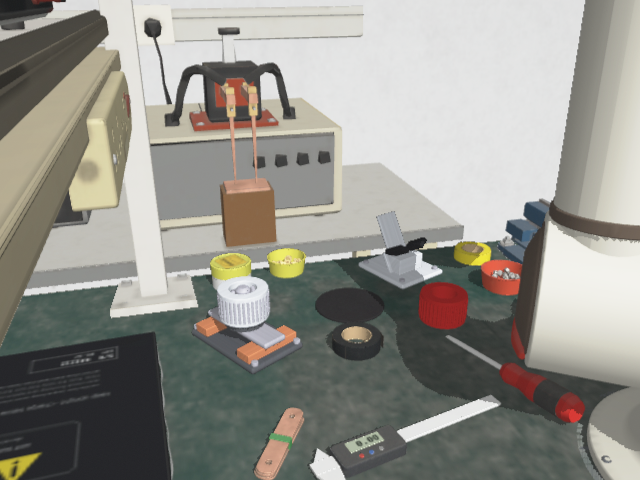

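View pics/side0.png

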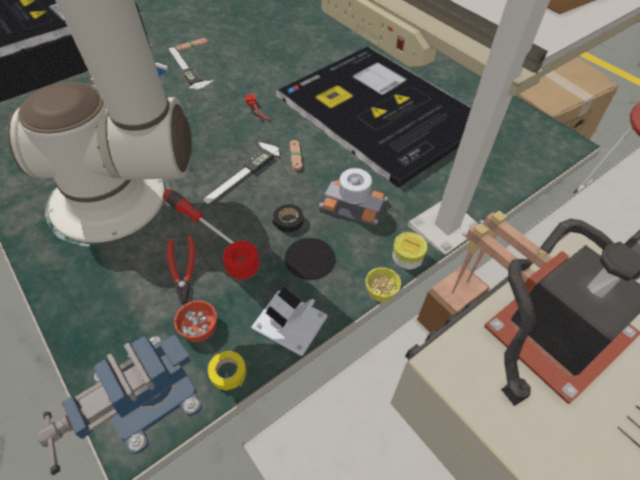

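Scene picture candidates for the handwheel:
- White knurled ring on the fixture: (243,302), side (355,185). This is the one chosen.
- Red ring, a look-alike: (443,305), side (241,260).
- White tin: (231,268), side (410,250).
- Black tape: (357,340), side (288,217).
- Yellow tape: side (227,370).

The pad is at (350,303) and (310,258). The rest is at (402,262) and (290,320). Next I take a close crop of both views and a first triangulation.

```bash
python3 - <<'E'
from h import *
a=load('scene0');b=load('side0')
A=a['pixels'];B=b['pixels']
def cr(I,x,y,w,h,W,H): return cv2.resize(I[y:y+h,x:x+w],(W,H),interpolation=cv2.INTER_CUBIC)
im=np.vstack([np.hstack([cr(A,185,260,130,113,400,300*116//100 if 0 else 300),cr(A,345,200,120,90,400,300)]),np.hstack([cr(B,310,155,100,75,400,300),cr(B,240,280,100,75,400,300)])])
cv2.imwrite('pics/crop1.png',im[:,:,::-1])
for nm,p,q in [('wheel',(243,302),(355,185)),('pad',(350,304),(310,258)),('rest',(402,262),(290,320)),('tin',(231,268),(410,250)),('cup',(286,262),(382,284)),('tape',(357,340),(288,217)),('red',(443,305),(241,260))]:
    X,e=tri(ray(a,p),ray(b,q)); print(nm,X.round(3),np.round(e,4))
# pad by dark mask on z=.004
for c,(x,y) in((a,(350,304)),(b,(310,258))):
    m=(c['pixels'].max(2)<45).astype(np.uint8)
    n,l,s,ce=cv2.connectedComponentsWithStats(m); k=l[y,x]; print(s[k])
    cn=max(cv2.findContours((l==k).astype(np.uint8),0,1)[0],key=len)[:,0]
    P=np.array([onz(c,u,.004)[:2] for u in cn]); (cx,cy),r=cv2.minEnclosingCircle(P.astype(np.float32)); print(cx,cy,r)
E
```

```text
wheel [0.496 0.189 0.058] [0.0003 0.0003]
pad [0.466 0.021 0.   ] [0.0005 0.0005]
rest [ 0.488 -0.124  0.012] [0.002 0.002]
tin [0.644 0.099 0.024] [0.0005 0.0005]
cup [0.617 0.01  0.014] [0.0002 0.0002]
tape [0.386 0.095 0.009] [0.0002 0.0002]
red [ 0.352 -0.045  0.018] [0.0002 0.0002]
[     0      0    640    480 289384]
14.162201881408691 -5.7531232833862305 15.2694673538208
[     0      0    640    480 288745]
0.37862494587898254 0.5644630789756775 1.0940628051757812
```

View pics/crop1.png

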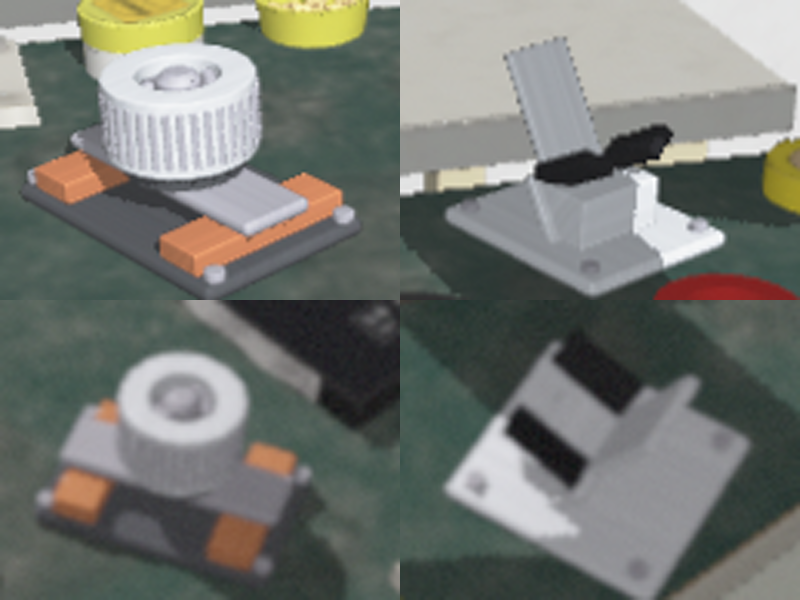

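The crop shows the light knurled ring on the stud: top ellipse centre about (179,78) in the scene part and (182,402) in the side part. The red ring is excluded. The rest's three visible foot corners show in both views, and its V blocks sit on the front side of the backrest. Now I refine these.

```bash
python3 - <<'E'
from h import *
a=load('scene0');b=load('side0')
ca=lambda u,v:(185+u*130/400,260+v*113/300); cr=lambda u,v:(345+(u-400)*.3,200+v*.3)
cs=lambda u,v:(310+u/4,155+(v-300)/4); ct=lambda u,v:(240+(u-400)/4,280+(v-300)/4)
X,e=tri(ray(a,ca(179,78)),ray(b,cs(182,402)));print('wheeltop',X.round(4),np.round(e,4))
for p,q in [((38,180),(270,568)),((212,275),(40,500)),]: pass
# foot corners in each view at z=.008
S=[onz(a,cr(*u),.008)[:2] for u in((448,212),(590,292),(722,238))]
D=[onz(b,ct(*u),.008)[:2] for u in((448,490),(650,597),(748,440))]
print('scene corners',np.round(S,4).tolist());print('side corners',np.round(D,4).tolist())
# backrest top corners, scene (508,55),(565,40) ; side (~690,380)
for u in((448,212),(590,292),(722,238)):
    print(proj(b,[*onz(a,cr(*u),.008)]).round(1))
for c,(x,y) in((a,(350,304)),(b,(310,258))):
    I=c['pixels'].astype(int); print(I[y,x]); 
    m=np.uint8((abs(I-I[y,x]).max(2)<14)); m=cv2.morphologyEx(m,cv2.MORPH_OPEN,np.ones((3,3)))
    n,l,s,ce=cv2.connectedComponentsWithStats(m,connectivity=4); k=l[y,x]; print(s[k])
    cn=max(cv2.findContours((l==k).astype(np.uint8),0,1)[0],key=len)[:,0]
    P=np.array([onz(c,u,.004)[:2] for u in cn],np.float32); print(cv2.minEnclosingCircle(P))
E
```

```text
wheeltop [0.4973 0.1859 0.0747] [0.0001 0.0001]
scene corners [[0.5365, -0.0776], [0.4351, -0.0603], [0.4248, -0.1477]]
side corners [[0.4335, -0.1605], [0.5352, -0.1722], [0.5457, -0.0867]]
[324.1 309.1]
[277.4 283.3]
[250.9 319.8]
[50 49 50]
[ 315  258  131  102 5322]
((0.46191903948783875, 0.012314293533563614), 0.14758701622486115)
[48 45 46]
[ 261  239   75   54 2121]
((0.4539679288864136, -0.007369142025709152), 0.07843949645757675)
```

```bash
python3 -m pendant '[{"dx":0.2,"dy":-0.17,"dz":-0.05,"claw":1},{"dx":0.4,"dy":-0.34,"dz":-0.1,"claw":1},{"dx":0.6,"dy":-0.51,"dz":-0.1,"claw":1},{"dx":0.78,"dy":-0.68,"dz":-0.1,"claw":1}]' 40
python3 -m pendant '[{"dx":0.2,"dy":-0.17,"claw":1},{"dx":0.4,"dy":-0.34,"claw":1},{"dx":0.6,"dy":-0.51,"claw":1},{"dx":0.78,"dy":-0.68,"claw":1},{"dx":0.78,"dy":-0.68,"claw":1},{"dx":0.78,"dy":-0.68,"claw":1},{"dx":0.78,"dy":-0.68,"claw":1}]'
python3 - <<'E'
from h import *
cap('wrist','w1'); s=readout.sense();print(s['q'].round(3),s['tcp_pos'])
togo([.45,.1,.25],Ro.from_rotvec(s['orientation']).as_matrix())
E
```

```text
[-1.135  0.087  0.175  1.66  -0.     1.571] [ 0.23211887 -0.49846556  0.23083369]
d [ 2.251 -2.253 -0.094] a [0. 0. 0.]invalid input
invalid input
```

View pics/w1.png

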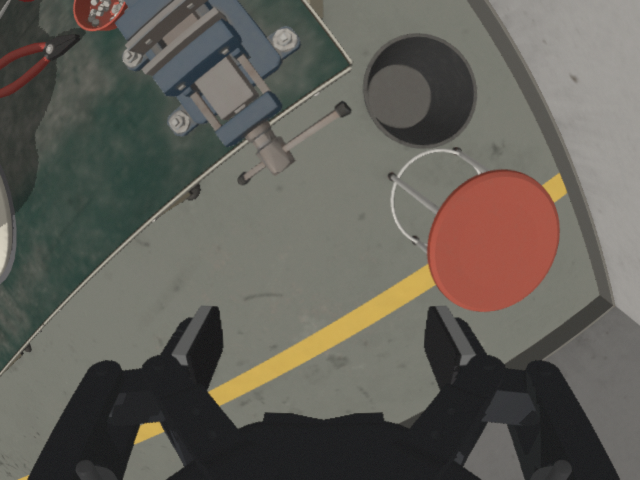

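The moves were refused, so this is still the start view: vise at top left (200,90), fingers at (195,350) and (455,350). I'll retry with every key given.

```bash
python3 -m pendant '[{"dx":0.2,"dy":-0.17,"dz":-0.05,"ax":0,"ay":0,"az":0,"claw":1},{"dx":0.4,"dy":-0.34,"dz":-0.1,"ax":0,"ay":0,"az":0,"claw":1},{"dx":0.6,"dy":-0.51,"dz":-0.1,"ax":0,"ay":0,"az":0,"claw":1},{"dx":0.78,"dy":-0.68,"dz":-0.1,"ax":0,"ay":0,"az":0,"claw":1}]' 40
python3 -m pendant '[{"dx":0.2,"dy":-0.17,"dz":0,"ax":0,"ay":0,"az":0,"claw":1},{"dx":0.4,"dy":-0.34,"dz":0,"ax":0,"ay":0,"az":0,"claw":1},{"dx":0.6,"dy":-0.51,"dz":0,"ax":0,"ay":0,"az":0,"claw":1},{"dx":0.78,"dy":-0.68,"dz":0,"ax":0,"ay":0,"az":0,"claw":1},{"dx":0.78,"dy":-0.68,"dz":0,"ax":0,"ay":0,"az":0,"claw":1},{"dx":0.78,"dy":-0.68,"dz":0,"ax":0,"ay":0,"az":0,"claw":1},{"dx":0.78,"dy":-0.68,"dz":0,"ax":0,"ay":0,"az":0,"claw":1}]'
python3 - <<'E'
from h import *
cap('wrist','w1b'); s=readout.sense();print(s['q'].round(3),s['tcp_pos'],s['clock'])
togo([.45,.1,.25],Ro.from_rotvec(s['orientation']).as_matrix())
E
```

```text
clock: 0.6
tcp_pos: [0.3133, -0.316, 0.2514]
orientation: [3.067, 0.678, 0.001]
wrist_force: [0.4, -0.4, 0.4]
width: 0.0851
grip_force: 0.0
clock: 1.3
tcp_pos: [0.3966, -0.129, 0.2512]
orientation: [3.067, 0.679, -0.001]
wrist_force: [0.2, -0.2, 0.2]
width: 0.0855
grip_force: 0.0
[-0.315 -0.218 -0.074  1.715 -0.     2.392] [ 0.39656337 -0.12942213  0.25120522] 1.35
d [ 0.725 -0.928  0.006] a [0. 0. 0.]
```

```bash
python3 -m pendant '[{"dx":0.18,"dy":-0.23,"dz":0,"ax":0,"ay":0,"az":0,"claw":1},{"dx":0.36,"dy":-0.46,"dz":0,"ax":0,"ay":0,"az":0,"claw":1},{"dx":0.54,"dy":-0.69,"dz":0,"ax":0,"ay":0,"az":0,"claw":1},{"dx":0.72,"dy":-0.92,"dz":0,"ax":0,"ay":0,"az":0,"claw":1},{"dx":0.72,"dy":-0.92,"dz":0,"ax":0,"ay":0,"az":0,"claw":1},{"dx":0.72,"dy":-0.92,"dz":0,"ax":0,"ay":0,"az":0,"claw":1}]'
python3 - <<'E'
from h import *
cap('wrist','w2'); s=readout.sense();print(s['q'].round(3),s['tcp_pos'],s['clock'])
a=cv2.imread('pics/w1b.png');b=cv2.imread('pics/w2.png')
im=np.hstack([cv2.resize(a[:320],None,fx=.625,fy=1) if 0 else a[0:400,140:540],b[0:400,140:540]]);cv2.imwrite('pics/pair.png',im)
E
```

```text
clock: 1.95
tcp_pos: [0.4505, 0.1007, 0.2505]
orientation: [-3.066, -0.681, 0.001]
wrist_force: [-0.1, -0.7, -0.5]
width: 0.0849
grip_force: 0.0
[ 0.217 -0.115  0.014  1.701 -0.     2.922] [0.45014074 0.09918225 0.25074825] 2.0
```

View pics/pair.png

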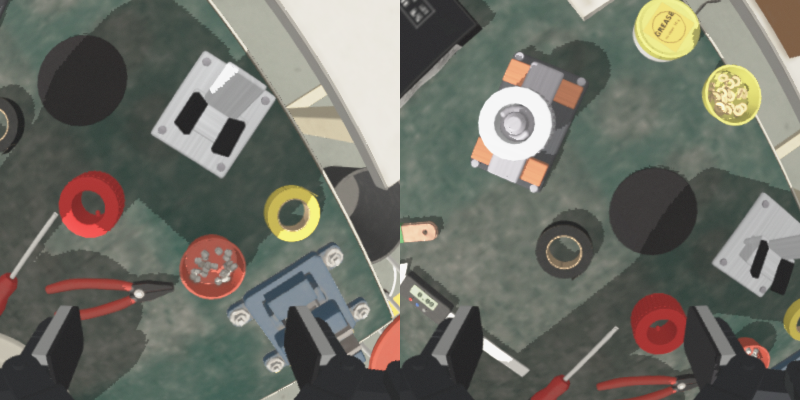

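The left half (w1b) shows the pad at (222,80) and the rest foot corners at (347,52), (414,97), (362,177) and (292,131), in full-image pixels. The right half (w2) shows the handwheel top at (254,123), the pad at (393,211), and the rest corners at (508,193), (452,252) and (505,297).

```bash
python3 - <<'E'
from h import *
a=load('w1b');b=load('w2')
def blob(c,m,x,y):
    m=cv2.morphologyEx(np.uint8(m),cv2.MORPH_OPEN,np.ones((3,3)))
    n,l,s,ce=cv2.connectedComponentsWithStats(m,connectivity=4);k=l[y,x]
    cn=max(cv2.findContours(np.uint8(l==k),0,1)[0],key=len); print(s[k]); return cv2.convexHull(cn)[:,0]
R=[]
for c,x,y in((a,222,80),(b,393,211)):
    I=c['pixels'].astype(int)
    h=blob(c,(I.max(2)<72)&(np.ptp(I,axis=2)<8),x,y)
    e=cv2.fitEllipse(h); print(e)
    P=np.array([onz(c,u,.004,True)[:2] for u in h],np.float32); ci=cv2.minEnclosingCircle(P); print('pad',ci)
    R.append(ray(c,e[0],True))
print(tri(*R))
h=blob(b,b['pixels'].min(2)>200,225,123);e=cv2.fitEllipse(h);print(e)
for z in(.075,.08): print('wheel',cv2.minEnclosingCircle(np.array([onz(b,u,z,True)[:2] for u in h],np.float32)))
print(tri(ray(b,e[0],True),ray(load('side0'),(355.5,180.5)),ray(load('scene0'),(243.2,289.4))))
g=cv2.cvtColor(a['pixels'],cv2.COLOR_RGB2GRAY)
ra=[onz(a,u,.008,True)[:2] for u in((347,52),(414,97),(362,177),(292,131))]
rb=[onz(b,u,.008,True)[:2] for u in((508,193),(452,252),(505,297))]
print(np.round(ra,4).tolist(),np.mean(ra,0));print(np.round(rb,4).tolist())
for p,q in(((292,131),(452,252)),((347,52),(508,193)),((362,177),(505,297))): print(tri(ray(a,p,True),ray(b,q,True)))
s=readout.sense()
E
```

```text
[ 178   35   90   91 6434]
((222.18614196777344, 80.2674789428711), (86.81083679199219, 94.29901123046875), 37.489437103271484)
pad ((0.46375772356987, 0.021710969507694244), 0.050647567957639694)
[ 349  167   89   88 6074]
((393.3453674316406, 210.7710723876953), (86.07233428955078, 89.8934555053711), 47.761573791503906)
pad ((0.4644142985343933, 0.022615879774093628), 0.050541315227746964)
(array([ 0.46404807,  0.02180515, -0.00371567]), [np.float64(0.0002518947991477527), np.float64(0.0002518947991477385)])
[ 219   87   73   95 3515]
((252.90713500976562, 132.2255401611328), (73.03730773925781, 95.72818756103516), 11.10428237915039)
wheel ((0.486273854970932, 0.1833891123533249), 0.04125691205263138)
wheel ((0.48686933517456055, 0.182631254196167), 0.040609415620565414)
(array([0.4931244 , 0.18620933, 0.07563366]), [np.float64(0.0058401014202475125), np.float64(0.00420698878655258), np.float64(0.0023540863025237296)])
[[0.542, -0.0872], [0.5309, -0.1694], [0.4304, -0.1576], [0.4434, -0.0713]] [ 0.48669449 -0.12138812]
[[0.545, -0.0884], [0.4533, -0.0613], [0.432, -0.163]]
(array([ 0.44582217, -0.07086211, -0.01193305]), [np.float64(0.003852694244651546), np.float64(0.0038526942446516386)])
(array([ 0.54344621, -0.08757278,  0.00854196]), [np.float64(0.0015303962969427352), np.float64(0.0015303962969425552)])
(array([ 0.43254182, -0.15661875,  0.01593707]), [np.float64(0.0013659806223509303), np.float64(0.001365980622351001)])
```

```bash
python3 - <<'E'
from h import *
b=load('w2')
for u in((254,123),(257,119)): print(onz(b,u,.08,True))
s=readout.sense();R0=Ro.from_rotvec(s['orientation'])
togo([.492,.185,.15],R0.as_matrix())
E
python3 -m pendant '[{"dx":0.16,"dy":-0.13,"dz":0,"ax":0,"ay":0,"az":-0.08,"claw":1},{"dx":0.36,"dy":-0.29,"dz":0.2,"ax":0,"ay":0,"az":-0.08,"claw":1},{"dx":0.37,"dy":-0.3,"dz":0.4,"ax":0,"ay":0,"az":-0.08,"claw":1},{"dx":0.37,"dy":-0.3,"dz":0.5,"ax":0,"ay":0,"az":-0.08,"claw":1},{"dx":0.37,"dy":-0.3,"dz":0.5,"ax":0,"ay":0,"az":-0.08,"claw":1},{"dx":0.37,"dy":-0.3,"dz":0.5,"ax":0,"ay":0,"az":-0.08,"claw":1}]'
python3 - <<'E'
from h import *
c=cap('wrist','w3'); s=readout.sense();print(s['q'].round(3),s['tcp_pos'],s['clock'])
print(proj(c,[.492,.185,.08],True),proj(c,[.524,.185,.08],True))
E
```

```text
[0.49550473 0.18644618 0.08      ]
[0.49961766 0.18545723 0.08      ]
d [ 0.372 -0.3    0.503] a [0. 0. 0.]
clock: 2.6
tcp_pos: [0.4919, 0.183, 0.1522]
orientation: [3.019, 0.867, 0.0]
wrist_force: [0.3, 0.4, 0.9]
width: 0.0857
grip_force: 0.0
[ 0.357  0.011 -0.054  1.504 -0.     2.939] [0.49235894 0.18344302 0.15320521] 2.65
[321.35522222 249.78450311] [349.8136195  207.01621833]
```

View pics/w3.png

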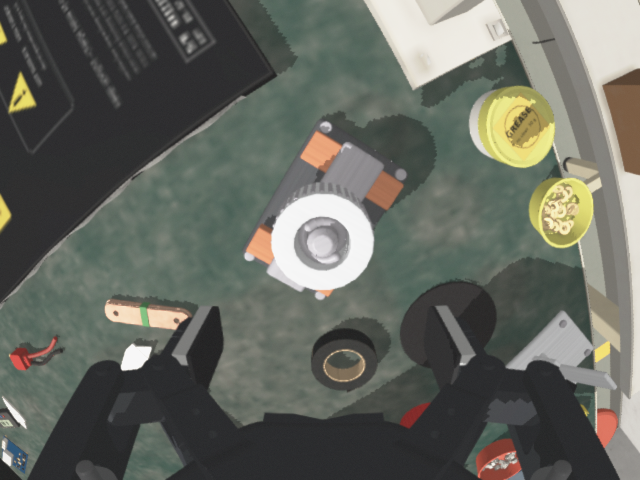

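The ring's top face is centred at (323,241), about 51 px in radius. The tin is at (512,127), the cup at (561,212) and the tape at (344,360).

```bash
python3 - <<'E'
from h import *
c=load('w3');b=load('w2')
m=np.uint8(c['pixels'].min(2)>205);m=cv2.morphologyEx(m,cv2.MORPH_OPEN,np.ones((5,5)))
n,l,s,ce=cv2.connectedComponentsWithStats(m);k=l[241,285];h=cv2.convexHull(max(cv2.findContours(np.uint8(l==k),0,1)[0],key=len))[:,0]
print(s[k]);e=cv2.fitEllipse(h);print(e)
print('circle',cv2.minEnclosingCircle(np.array([onz(c,u,.08,True)[:2] for u in h],np.float32)))
print(tri(ray(c,e[0],True),ray(b,(254.5,123),True)))
print(tri(ray(c,e[0],True),ray(b,(254.5,123),True),ray(load('side0'),(355.5,180.5)),ray(load('scene0'),(243.2,289.4))))
P=onz(c,e[0],.08,True);print(P)
st=readout.sense();togo([P[0],P[1],.046],Ro.from_rotvec(st['orientation']).as_matrix())
E
```

```text
[ 269  194  104   96 5554]
((318.928466796875, 243.25367736816406), (96.17546844482422, 109.74330139160156), 68.54791259765625)
circle ((0.4917958676815033, 0.18798233568668365), 0.03532019257545471)
(array([0.4944445 , 0.18728331, 0.07584458]), [np.float64(0.0010019201249853022), np.float64(0.0010019201249851421)])
(array([0.49538781, 0.18700243, 0.07514406]), [np.float64(0.002091298177445727), np.float64(0.00022601440529389452), np.float64(0.0020533197522609094), np.float64(0.0006889300137339883)])
[0.49483364 0.18851802 0.08      ]
d [ 0.023 -0.015  0.536] a [0. 0. 0.]
```

```bash
python3 -m pendant '[{"dx":0.02,"dy":-0.012,"dz":0.2,"ax":0,"ay":0,"az":0,"claw":1},{"dx":0.02,"dy":-0.012,"dz":0.4,"ax":0,"ay":0,"az":0,"claw":1},{"dx":0.02,"dy":-0.012,"dz":0.52,"ax":0,"ay":0,"az":0,"claw":1},{"dx":0.02,"dy":-0.012,"dz":0.52,"ax":0,"ay":0,"az":0,"claw":1},{"dx":0.02,"dy":-0.012,"dz":0.52,"ax":0,"ay":0,"az":0,"claw":1}]' 40
python3 -m pendant '[{"dx":0,"dy":0,"dz":0,"ax":0,"ay":0,"az":0,"claw":0},{"dx":0,"dy":0,"dz":0,"ax":0,"ay":0,"az":0,"claw":0},{"dx":0,"dy":0,"dz":0,"ax":0,"ay":0,"az":0,"claw":0},{"dx":0,"dy":0,"dz":0,"ax":0,"ay":0,"az":0,"claw":0},{"dx":0,"dy":0,"dz":0,"ax":0,"ay":0,"az":0,"claw":0}]' 40
```

```text
clock: 3.15
tcp_pos: [0.4947, 0.1887, 0.0496]
orientation: [-3.019, -0.869, -0.004]
wrist_force: [-0.7, 0.8, -0.1]
width: 0.0856
grip_force: 0.0
clock: 3.65
tcp_pos: [0.4958, 0.1884, 0.0506]
orientation: [3.017, 0.868, 0.009]
wrist_force: [1.3, -7.1, 10.3]
width: 0.063
grip_force: 42.6
```

```bash
python3 -m pendant '[{"dx":0,"dy":0,"dz":-0.003,"ax":0,"ay":0,"az":-0.09,"claw":0},{"dx":0,"dy":0,"dz":-0.007,"ax":0,"ay":0,"az":-0.18,"claw":0},{"dx":0,"dy":0,"dz":-0.01,"ax":0,"ay":0,"az":-0.27,"claw":0},{"dx":0,"dy":0,"dz":-0.014,"ax":0,"ay":0,"az":-0.36,"claw":0},{"dx":0,"dy":0,"dz":-0.017,"ax":0,"ay":0,"az":-0.45,"claw":0},{"dx":0,"dy":0,"dz":-0.02,"ax":0,"ay":0,"az":-0.54,"claw":0},{"dx":0,"dy":0,"dz":-0.024,"ax":0,"ay":0,"az":-0.63,"claw":0},{"dx":0,"dy":0,"dz":-0.027,"ax":0,"ay":0,"az":-0.72,"claw":0}]' 40
python3 - <<'E'
from h import *
c=cap('wrist','w4'); s=readout.sense();print(s['q'].round(3),s['tcp_pos'],s['moment'],s['clock'])
cv2.imwrite('pics/w4c.png',cv2.resize(c['pixels'][150:350,180:480,::-1],(600,400)))
E
```

```text
clock: 4.45
tcp_pos: [0.4951, 0.1886, 0.0544]
orientation: [2.074, 2.356, 0.003]
wrist_force: [4.3, -2.1, -1.5]
width: 0.0631
grip_force: 44.1
[ 3.650e-01  4.100e-02 -2.140e-01  1.312e+00 -1.000e-03  1.800e+00] [0.4951241  0.18875907 0.0544719 ] [-0.53798683 -1.07601361  0.07086679] 4.5
```

View pics/w4c.png

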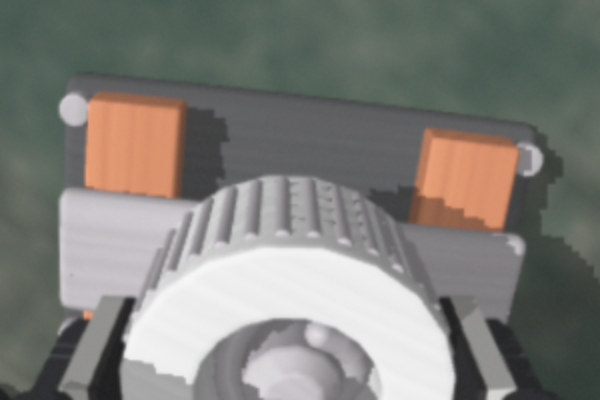

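The crop shows the ring centred between the fingers at (115,345) and (470,345), turned with low forces. I keep turning.

```bash
for i in 1; do :; done
python3 -m pendant '[{"dx":0,"dy":0,"dz":-0.003,"ax":0,"ay":0,"az":-0.09,"claw":0},{"dx":0,"dy":0,"dz":-0.007,"ax":0,"ay":0,"az":-0.18,"claw":0},{"dx":0,"dy":0,"dz":-0.01,"ax":0,"ay":0,"az":-0.27,"claw":0},{"dx":0,"dy":0,"dz":-0.014,"ax":0,"ay":0,"az":-0.36,"claw":0},{"dx":0,"dy":0,"dz":-0.017,"ax":0,"ay":0,"az":-0.45,"claw":0},{"dx":0,"dy":0,"dz":-0.02,"ax":0,"ay":0,"az":-0.54,"claw":0},{"dx":0,"dy":0,"dz":-0.024,"ax":0,"ay":0,"az":-0.63,"claw":0},{"dx":0,"dy":0,"dz":-0.027,"ax":0,"ay":0,"az":-0.72,"claw":0}]'
python3 -m pendant '[{"dx":0,"dy":0,"dz":-0.003,"ax":0,"ay":0,"az":-0.09,"claw":0},{"dx":0,"dy":0,"dz":-0.007,"ax":0,"ay":0,"az":-0.18,"claw":0},{"dx":0,"dy":0,"dz":-0.01,"ax":0,"ay":0,"az":-0.27,"claw":0},{"dx":0,"dy":0,"dz":-0.014,"ax":0,"ay":0,"az":-0.36,"claw":0},{"dx":0,"dy":0,"dz":-0.017,"ax":0,"ay":0,"az":-0.45,"claw":0},{"dx":0,"dy":0,"dz":-0.02,"ax":0,"ay":0,"az":-0.54,"claw":0},{"dx":0,"dy":0,"dz":-0.024,"ax":0,"ay":0,"az":-0.63,"claw":0},{"dx":0,"dy":0,"dz":-0.027,"ax":0,"ay":0,"az":-0.72,"claw":0}]'
python3 -c "
from h import *
s=readout.sense();print(s['q'].round(3),s['moment'])"
```

```text
clock: 5.3
tcp_pos: [0.4939, 0.1878, 0.0591]
orientation: [0.495, 3.101, -0.003]
wrist_force: [-0.3, -8.5, 2.5]
width: 0.0633
grip_force: 44.8
clock: 6.1
tcp_pos: [0.4948, 0.1877, 0.0651]
orientation: [-1.243, 2.883, -0.005]
wrist_force: [3.5, -8.5, 1.4]
width: 0.0632
grip_force: 44.7
[ 0.364  0.036 -0.198  1.334 -0.003 -0.45 ] [-1.80643359 -0.89972812 -0.12298654]
```

```bash
python3 -m pendant '[{"dx":0,"dy":0,"dz":-0.003,"ax":0,"ay":0,"az":-0.09,"claw":0},{"dx":0,"dy":0,"dz":-0.007,"ax":0,"ay":0,"az":-0.18,"claw":0},{"dx":0,"dy":0,"dz":-0.01,"ax":0,"ay":0,"az":-0.27,"claw":0},{"dx":0,"dy":0,"dz":-0.014,"ax":0,"ay":0,"az":-0.36,"claw":0},{"dx":0,"dy":0,"dz":-0.017,"ax":0,"ay":0,"az":-0.45,"claw":0},{"dx":0,"dy":0,"dz":-0.02,"ax":0,"ay":0,"az":-0.54,"claw":0},{"dx":0,"dy":0,"dz":-0.024,"ax":0,"ay":0,"az":-0.63,"claw":0},{"dx":0,"dy":0,"dz":-0.027,"ax":0,"ay":0,"az":-0.72,"claw":0}]'
python3 -m pendant '[{"dx":0,"dy":0,"dz":-0.003,"ax":0,"ay":0,"az":-0.09,"claw":0},{"dx":0,"dy":0,"dz":-0.007,"ax":0,"ay":0,"az":-0.18,"claw":0},{"dx":0,"dy":0,"dz":-0.01,"ax":0,"ay":0,"az":-0.27,"claw":0},{"dx":0,"dy":0,"dz":-0.014,"ax":0,"ay":0,"az":-0.36,"claw":0},{"dx":0,"dy":0,"dz":-0.017,"ax":0,"ay":0,"az":-0.45,"claw":0},{"dx":0,"dy":0,"dz":-0.02,"ax":0,"ay":0,"az":-0.54,"claw":0},{"dx":0,"dy":0,"dz":-0.024,"ax":0,"ay":0,"az":-0.63,"claw":0},{"dx":0,"dy":0,"dz":-0.027,"ax":0,"ay":0,"az":-0.72,"claw":0}]'
python3 -m pendant '[{"dx":0,"dy":0,"dz":-0.02,"ax":0,"ay":0,"az":0,"claw":0},{"dx":0,"dy":0,"dz":-0.04,"ax":0,"ay":0,"az":0,"claw":0},{"dx":0,"dy":0,"dz":-0.04,"ax":0,"ay":0,"az":0,"claw":0}]'
python3 -c "
from h import *
s=readout.sense();print(s['q'].round(3),s['moment'])"
```

```text
clock: 6.9
tcp_pos: [0.495, 0.1877, 0.0702]
orientation: [2.596, -1.769, 0.006]
wrist_force: [6.0, -8.6, -1.6]
width: 0.0631
grip_force: 44.5
clock: 7.7
tcp_pos: [0.4948, 0.1868, 0.0753]
orientation: [3.136, -0.104, 0.005]
wrist_force: [5.3, -14.1, -0.1]
width: 0.0631
grip_force: 45.0
clock: 8.0
tcp_pos: [0.4941, 0.1889, 0.0835]
orientation: [-3.139, 0.109, -0.002]
wrist_force: [0.2, -2.5, 1.9]
width: 0.0633
grip_force: 48.6
[ 0.365  0.03  -0.169  1.371 -0.    -2.707] [-0.47160731 -0.06406556  0.04160946]
```

```bash
python3 -m pendant '[{"dx":0,"dy":0,"dz":-0.1,"ax":0,"ay":0,"az":0,"claw":0},{"dx":0,"dy":0,"dz":-0.2,"ax":0,"ay":0,"az":0,"claw":0},{"dx":0,"dy":0,"dz":-0.4,"ax":0,"ay":0,"az":0,"claw":0},{"dx":0,"dy":0,"dz":-0.4,"ax":0,"ay":0,"az":0,"claw":0},{"dx":0,"dy":0,"dz":-0.4,"ax":0,"ay":0,"az":0,"claw":0}]'
python3 - <<'E'
from h import *
s=readout.sense();togo([.464,.022,.13],Ro.from_rotvec(s['orientation']).as_matrix())
c=cap('side');w=cap('wrist','w5');f=cap('scene')
im=np.hstack([cv2.resize(c['pixels'][100:260,290:450],(400,400)),cv2.resize(f['pixels'][180:380,150:350],(400,400))]);cv2.imwrite('pics/lift.png',im[:,:,::-1])
E
```

```text
clock: 8.5
tcp_pos: [0.4939, 0.1893, 0.1631]
orientation: [-3.139, 0.106, -0.002]
wrist_force: [0.7, -0.6, -4.6]
width: 0.0627
grip_force: 48.3
d [-0.093  0.845  0.164] a [0. 0. 0.]
```

View pics/lift.png

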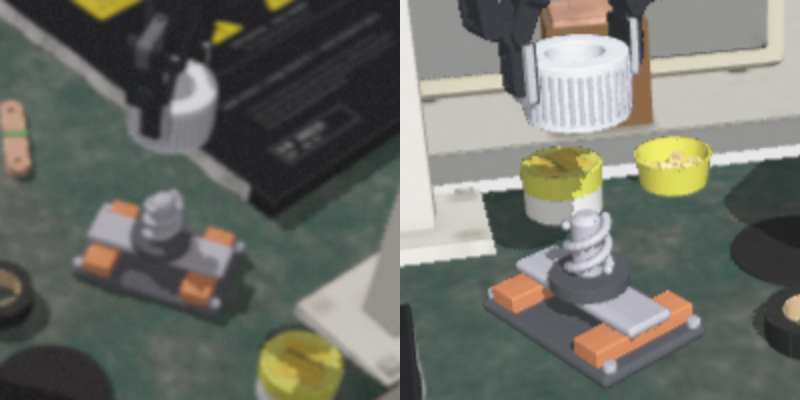

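The wheel is off the stud and hangs level in the fingers: at (590,80) in the right part, with the bare stud at (588,240). Next I carry it over the pad.

```bash
python3 -m pendant '[{"dx":-0.02,"dy":0.17,"dz":0,"ax":0,"ay":0,"az":0.09,"claw":0},{"dx":-0.04,"dy":0.34,"dz":0,"ax":0,"ay":0,"az":0.18,"claw":0},{"dx":-0.06,"dy":0.51,"dz":0.04,"ax":0,"ay":0,"az":0.27,"claw":0},{"dx":-0.08,"dy":0.68,"dz":0.08,"ax":0,"ay":0,"az":0.36,"claw":0},{"dx":-0.09,"dy":0.845,"dz":0.12,"ax":0,"ay":0,"az":0.45,"claw":0},{"dx":-0.09,"dy":0.845,"dz":0.3,"ax":0,"ay":0,"az":0.54,"claw":0},{"dx":-0.09,"dy":0.845,"dz":0.45,"ax":0,"ay":0,"az":0.63,"claw":0},{"dx":-0.09,"dy":0.845,"dz":0.5,"ax":0,"ay":0,"az":0.72,"claw":0}]'
python3 -m pendant '[{"dx":0,"dy":0,"dz":0.08,"ax":0,"ay":0,"az":0,"claw":0},{"dx":0,"dy":0,"dz":0.14,"ax":0,"ay":0,"az":0,"claw":0},{"dx":0,"dy":0,"dz":0.17,"ax":0,"ay":0,"az":0,"claw":0},{"dx":0,"dy":0,"dz":0.17,"ax":0,"ay":0,"az":0,"claw":0},{"dx":0,"dy":0,"dz":0.17,"ax":0,"ay":0,"az":0,"claw":0}]'
python3 -c "
from h import *
s=readout.sense();print(s['q'].round(3),s['wrist_force'],s['tcp_pos'])"
```

```text
clock: 9.45
tcp_pos: [0.4618, 0.0211, 0.0579]
orientation: [2.586, -1.778, -0.008]
wrist_force: [-0.1, -0.8, -2.9]
width: 0.0631
grip_force: 48.3
clock: 9.95
tcp_pos: [0.4645, 0.0216, 0.0286]
orientation: [-2.595, 1.771, -0.0]
wrist_force: [-0.4, -1.1, -3.2]
width: 0.0631
grip_force: 48.2
[ 0.046 -0.098 -0.401  1.268  0.    -1.898] [-0.43137643 -1.08551322 -3.15766873] [0.46454362 0.02158633 0.02862904]
```

```bash
python3 -m pendant '[{"dx":0,"dy":0,"dz":0.03,"ax":0,"ay":0,"az":0,"claw":0},{"dx":0,"dy":0,"dz":0.05,"ax":0,"ay":0,"az":0,"claw":0},{"dx":0,"dy":0,"dz":0.06,"ax":0,"ay":0,"az":0,"claw":0},{"dx":0,"dy":0,"dz":0.065,"ax":0,"ay":0,"az":0,"claw":0},{"dx":0,"dy":0,"dz":0.068,"ax":0,"ay":0,"az":0,"claw":0},{"dx":0,"dy":0,"dz":0.068,"ax":0,"ay":0,"az":0,"claw":0},{"dx":0,"dy":0,"dz":0.068,"ax":0,"ay":0,"az":0,"claw":0}]'
```

```text
clock: 10.65
tcp_pos: [0.4644, 0.0215, 0.0148]
orientation: [-2.595, 1.771, -0.0]
wrist_force: [-1.3, 1.1, -0.9]
width: 0.0632
grip_force: 48.5
```

Contact is light. I lower by another 1.5 mm, then let go.

```bash
python3 -m pendant '[{"dx":0,"dy":0,"dz":0.004,"ax":0,"ay":0,"az":0,"claw":0},{"dx":0,"dy":0,"dz":0.008,"ax":0,"ay":0,"az":0,"claw":0},{"dx":0,"dy":0,"dz":0.008,"ax":0,"ay":0,"az":0,"claw":0}]'
python3 -m pendant '[{"dx":0,"dy":0,"dz":0,"ax":0,"ay":0,"az":0,"claw":1},{"dx":0,"dy":0,"dz":0,"ax":0,"ay":0,"az":0,"claw":1},{"dx":0,"dy":0,"dz":0,"ax":0,"ay":0,"az":0,"claw":1},{"dx":0,"dy":0,"dz":0,"ax":0,"ay":0,"az":0,"claw":1},{"dx":0,"dy":0,"dz":-0.1,"ax":0,"ay":0,"az":0,"claw":1},{"dx":0,"dy":0,"dz":-0.3,"ax":0,"ay":0,"az":0,"claw":1},{"dx":0,"dy":0,"dz":-0.5,"ax":0,"ay":0,"az":0.09,"claw":1},{"dx":0,"dy":0,"dz":-0.65,"ax":0,"ay":0,"az":0.18,"claw":1}]'
python3 - <<'E'
from h import *
cap('wrist','w6'); cap('side');cap('scene');s=readout.sense();print(s['q'].round(3))
E
```

```text
clock: 10.95
tcp_pos: [0.4644, 0.0216, 0.0147]
orientation: [-2.594, 1.771, -0.001]
wrist_force: [-8.3, 0.6, 14.9]
width: 0.0629
grip_force: 49.9
clock: 11.75
tcp_pos: [0.4647, 0.0215, 0.1454]
orientation: [-2.313, 2.125, -0.002]
wrist_force: [0.7, -0.4, -0.1]
width: 0.0861
grip_force: 0.0
[ 0.046 -0.133 -0.206  1.493 -0.    -1.615]
```

```bash
python3 -m pendant '[{"dx":0,"dy":0,"dz":-0.1,"ax":0,"ay":0,"az":0.09,"claw":1},{"dx":0,"dy":0,"dz":-0.2,"ax":0,"ay":0,"az":0.18,"claw":1},{"dx":0,"dy":0,"dz":-0.3,"ax":0,"ay":0,"az":0.27,"claw":1},{"dx":0,"dy":0,"dz":-0.3,"ax":0,"ay":0,"az":0.36,"claw":1},{"dx":0,"dy":0,"dz":-0.3,"ax":0,"ay":0,"az":0.45,"claw":1},{"dx":0,"dy":0,"dz":-0.3,"ax":0,"ay":0,"az":0.54,"claw":1},{"dx":0,"dy":0,"dz":-0.3,"ax":0,"ay":0,"az":0.63,"claw":1},{"dx":0,"dy":0,"dz":-0.3,"ax":0,"ay":0,"az":0.72,"claw":1}]' 
python3 -m pendant '[{"dx":0,"dy":0,"dz":0,"ax":0,"ay":0,"az":0.09,"claw":1},{"dx":0,"dy":0,"dz":0,"ax":0,"ay":0,"az":0.18,"claw":1},{"dx":0,"dy":0,"dz":0,"ax":0,"ay":0,"az":0.27,"claw":1},{"dx":0,"dy":0,"dz":0,"ax":0,"ay":0,"az":0.36,"claw":1},{"dx":0,"dy":0,"dz":0,"ax":0,"ay":0,"az":0.45,"claw":1},{"dx":0,"dy":0,"dz":0,"ax":0,"ay":0,"az":0.54,"claw":1},{"dx":0,"dy":0,"dz":0,"ax":0,"ay":0,"az":0.63,"claw":1},{"dx":0,"dy":0,"dz":0,"ax":0,"ay":0,"az":0.7,"claw":1}]' 
python3 -m pendant '[{"dx":0,"dy":0,"dz":0,"ax":0,"ay":0,"az":0.09,"claw":1},{"dx":0,"dy":0,"dz":0,"ax":0,"ay":0,"az":0.18,"claw":1},{"dx":0,"dy":0,"dz":0,"ax":0,"ay":0,"az":0.27,"claw":1},{"dx":0,"dy":0,"dz":0,"ax":0,"ay":0,"az":0.36,"claw":1},{"dx":0,"dy":0,"dz":0,"ax":0,"ay":0,"az":0.45,"claw":1},{"dx":0,"dy":0,"dz":0,"ax":0,"ay":0,"az":0.54,"claw":1},{"dx":0,"dy":0,"dz":0,"ax":0,"ay":0,"az":0.61,"claw":1},{"dx":0,"dy":0,"dz":0,"ax":0,"ay":0,"az":0.61,"claw":1}]' 
python3 - <<'E'
from h import *
cap('wrist','w7'); s=readout.sense();print(s['q'].round(3),s['clock'])
R=[]
for n in('w6','w7'):
    c=load(n);X=proj(c,[.4645,.0215,.044],True).round();print(n,X)
    m=np.uint8(c['pixels'].min(2)>190);m=cv2.morphologyEx(m,cv2.MORPH_OPEN,np.ones((3,3)))
    k,l,st,ce=cv2.connectedComponentsWithStats(m)
    j=max([i for i in range(1,k) if st[i,4]>300],key=lambda i:-np.hypot(*(ce[i]-X)))
    h=cv2.convexHull(max(cv2.findContours(np.uint8(l==j),0,1)[0],key=len))[:,0]
    e=cv2.fitEllipse(h);print(st[j],e)
    print(cv2.minEnclosingCircle(np.array([onz(c,u,.044,True)[:2] for u in h],np.float32)));R.append(ray(c,e[0],True))
print(tri(*R))
E
```

```text
clock: 12.7
tcp_pos: [0.464, 0.0215, 0.2015]
orientation: [0.816, -3.032, -0.001]
wrist_force: [0.1, 0.8, 0.5]
width: 0.0854
grip_force: 0.0
clock: 13.5
tcp_pos: [0.464, 0.0215, 0.2016]
orientation: [-0.888, -3.012, 0.001]
wrist_force: [0.6, -0.6, 0.2]
width: 0.0855
grip_force: 0.0
clock: 14.3
tcp_pos: [0.464, 0.0215, 0.2017]
orientation: [-2.172, -2.268, 0.002]
wrist_force: [0.2, -0.1, 0.5]
width: 0.0855
grip_force: 0.0
[ 0.046 -0.124 -0.089  1.608  0.     1.57 ] 14.35
w6 [323. 237.]
[ 279  194   90   86 3915] ((323.6059875488281, 236.6753387451172), (85.26107025146484, 88.54817962646484), 91.00228118896484)
((0.46372655034065247, 0.022507652640342712), 0.03157580643892288)
w7 [325. 216.]
[ 292  175   70   45 1417] ((326.98602294921875, 197.66802978515625), (40.99787139892578, 74.64424896240234), 112.77253723144531)
((0.46553835272789, 0.030738327652215958), 0.03046996146440506)
(array([0.46446889, 0.03095608, 0.01511011]), [np.float64(0.0014083503745352115), np.float64(0.0014083503745352093)])
```

```bash
python3 - <<'E'
from h import *
O=np.array([.487,-.121,.008])
T=[]
for n in('w1b','w5','w6','w7'):
    c=load(n);u=proj(c,O,True);print(n,u.round(1))
    if n!='w5' : 
        x,y=(u-[65,50]).astype(int);x=min(max(x,0),510);y=min(max(y,0),380);print('crop',n,x,y); T.append(cv2.resize(c['pixels'][y:y+100,x:x+130],(390,300),interpolation=cv2.INTER_CUBIC))
T.append(cv2.resize(load('side0')['pixels'][275:361,235:347],(390,300),interpolation=cv2.INTER_CUBIC))
cv2.imwrite('pics/rest.png',np.vstack([np.hstack(T[:2]),np.hstack(T[2:])])[:,:,::-1])
E
```

```text
w1b [354.  113.2]
crop w1b 289 63
w5 [619.5 207.5]
w6 [308.7  35.6]
crop w6 243 0
w7 [339.9 336.6]
crop w7 274 286
```

View pics/rest.png

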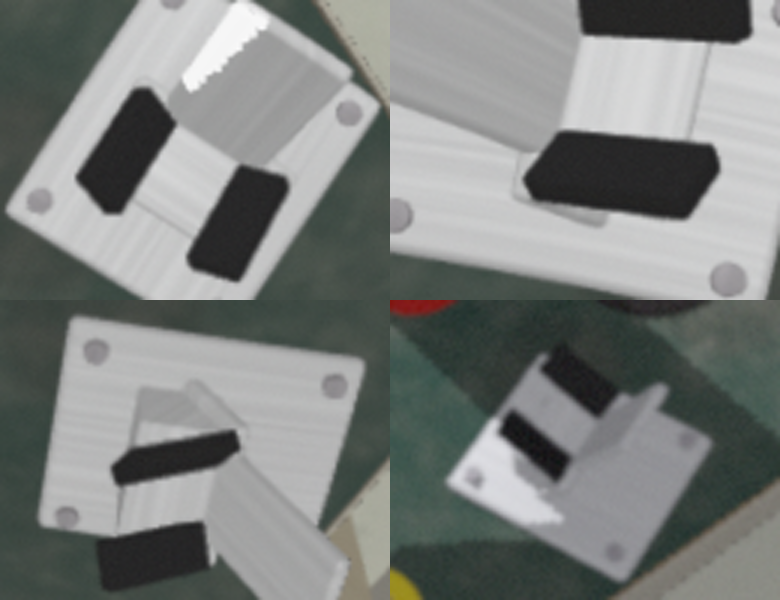

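Bolts and corners of the rest, as full-image pixels:

| View | Bolts | Foot corners |
|---|---|---|
| w7 | (306,303), (385.3,314.7), (296.3,358.3) | (298,292), (395,306), (287,361) |
| w1b | (405.3,100.3), (302,130), (346.3,63.7) | – |
| w6 | (355.7,93), (245.3,71.7) | – |

```bash
python3 - <<'E'
from h import *
P={'w7':[(306,303),(385.3,314.7),(296.3,358.3)],'w1b':[(405.3,100.3),(302,130),(346.3,63.7)],'w6':[(355.7,93),(245.3,71.7)]}
for n in P:
    c=load(n);print(n,[onz(c,u,.009,True)[:2].round(4).tolist() for u in P[n]])
c=load('w7');print('w7 corners',[onz(c,u,.008,True)[:2].round(4).tolist() for u in((298,292),(395.3,306),(287.3,361))])
# predicted seat & block geometry for candidates
th=np.deg2rad(-8);X=np.array([np.cos(th),np.sin(th),0]);Y=np.array([-X[1],X[0],0]);Z=np.array([0,0,1.])
# V block outline corners in w7 and w1b (near block = +y side in w7)
w1=load('w1b');f7=lambda u,v:(274+u/3,286+(v-300)/3);f1=lambda u,v:(289+u/3,63+v/3);f6=lambda u,v:(243+(u-390)/3,v/3)
w6=load('w6')
# left block (+y): w1b top-left block: back-top corner(150,88),(175,123),(120,213),(78,178); 
for nm,A in {'+y block':[(240,440),(235,431),(112,468),(118,486)], '-y':[(208,522),(97,545)]}.items():
    print(nm,[onz(c,f7(*u),.045,True)[:2].round(4).tolist() for u in A])
print('w1b',[onz(w1,f1(*u),.045,True)[:2].round(4).tolist() for u in((140,88),(175,123),(120,213),(78,178),(240,167),(288,182),(238,280),(188,260))])
E
```

```text
w7 [[0.4496, -0.0804], [0.5329, -0.0915], [0.4403, -0.1522]]
w1b [[0.5233, -0.1625], [0.4486, -0.0803], [0.5303, -0.0919]]
w6 [[0.4488, -0.08], [0.5317, -0.0907]]
w7 corners [[0.4412, -0.0687], [0.5425, -0.0813], [0.4302, -0.1575]]
+y block [[0.4972, -0.0913], [0.4953, -0.0879], [0.4569, -0.1038], [0.459, -0.111]]
-y [[0.4893, -0.1247], [0.4527, -0.1362]]
w1b [[0.4958, -0.0949], [0.4905, -0.1092], [0.4577, -0.1059], [0.4622, -0.0896], [0.4869, -0.1332], [0.4894, -0.1487], [0.4546, -0.1482], [0.4535, -0.1313]]
```

```bash
python3 - <<'E'
from h import *
w1,w6,w7,sd=load('w1b'),load('w6'),load('w7'),load('side0')
f7=lambda u,v:(274+u/3,286+(v-300)/3);f1=lambda u,v:(289+u/3,63+v/3);f6=lambda u,v:(243+(u-390)/3,v/3);fs=lambda u,v:(235+(u-390)*112/390,275+(v-300)*86/300)
C=np.array([.486,-.1214,0]);th=np.deg2rad(-7.4);X=np.array([np.cos(th),np.sin(th),0]);Y=np.array([-X[1],X[0],0])
M=np.array([X,Y,[0,0,1]])
def t(n,*r):
    P,e=tri(*r);print(n,(M@(P-C)*1000).round(1),(np.array(e)*1000).round(1))
W1=lambda u,v:ray(w1,f1(u,v),True);W6=lambda u,v:ray(w6,f6(u,v),True);W7=lambda u,v:ray(w7,f7(u,v),True);S=lambda u,v:ray(sd,fs(u,v))
t('+y inner back',W1(175,123),W6(560,130))
t('-y inner back',W1(240,167),W6(583,38))
t('+y inner front',W1(120,213),W6(712,143))
t('-y inner front',W1(188,260),W6(745,40))
t('+y outer back',W1(140,88),W6(527,183),W7(235,431))
t('+y outer front',W1(78,178),W6(688,218),W7(112,468))
t('-y outer back',W1(288,182),S(566,482))
t('+y outer back s',W1(140,88),S(618,395))
# backrest: pixel rows mask printout for face top edges
# predicted pixels of front-face backrest top (L along face from seat) to judge later
for off in(0,7):
    for n,(x,y,z) in {'ib':(-5.4,12,33.4),'if':(-40,12,53.4),'ob':(.6,28,43.7),'of':(-34,28,63.7)}.items():
        P=C+M.T@(np.array([x+off,y,z])/1000);print(off,n,'w1b',(3*(proj(w1,P,True)-[289,63])).round(),'w6',(3*(proj(w6,P,True)-[243,0])+[390,0]).round(),'w7',(3*(proj(w7,P,True)-[274,286])+[0,300]).round())
E
```

```text
+y inner back [ 3.6 12.2 32.4] [0. 0.]
-y inner back [  4.3 -14.1  19.9] [0.3 0.3]
+y inner front [-29.7  12.   52.5] [0.1 0.1]
-y inner front [-31.3 -13.8  47.3] [0.4 0.4]
+y outer back [ 7.5 27.  33.5] [0.8 1.1 0.3]
+y outer front [-29.3  29.1  65.9] [2.3 2.1 3.6]
-y outer back [  9.6 -27.1  33.3] [2.2 2.2]
+y outer back s [ 7.7 28.1 33.2] [0.7 0.7]
0 ib w1b [160. 147.] w6 [599. 136.] w7 [189. 463.]
0 if w1b [102. 241.] w6 [761. 154.] w7 [ 83. 483.]
0 ob w1b [129. 103.] w6 [555. 191.] w7 [217. 443.]
0 of w1b [ 67. 198.] w6 [720. 213.] w7 [108. 463.]
7 ib w1b [172. 129.] w6 [569. 130.] w7 [209. 466.]
7 if w1b [114. 222.] w6 [728. 146.] w7 [105. 486.]
7 ob w1b [141.  84.] w6 [523. 185.] w7 [239. 446.]
7 of w1b [ 79. 178.] w6 [685. 205.] w7 [131. 467.]
```

```bash
python3 -m pendant '[{"dx":-0.06,"dy":0,"dz":0.05,"ax":0,"ay":0.083,"az":0,"claw":1},{"dx":-0.12,"dy":0,"dz":0.15,"ax":0,"ay":0.167,"az":0,"claw":1},{"dx":-0.18,"dy":0,"dz":0.25,"ax":0,"ay":0.25,"az":0,"claw":1},{"dx":-0.23,"dy":0,"dz":0.4,"ax":0,"ay":0.333,"az":0,"claw":1},{"dx":-0.23,"dy":0,"dz":0.48,"ax":0,"ay":0.333,"az":0,"claw":1},{"dx":-0.23,"dy":0,"dz":0.48,"ax":0,"ay":0.333,"az":0,"claw":1},{"dx":-0.23,"dy":0,"dz":0.48,"ax":0,"ay":0.333,"az":0,"claw":1}]' 
python3 - <<'E'
from h import *
s=readout.sense();R=Ro.from_rotvec(s['orientation']).as_matrix();print(s['q'].round(3),R.round(3).tolist())
T=np.array([.464,.022,.024])+.018*R[:,2];print(T);togo(T,R)
E
```

```text
clock: 15.05
tcp_pos: [0.4663, -0.0243, 0.1073]
orientation: [-1.879, -1.966, -0.504]
wrist_force: [1.5, -0.4, 0.8]
width: 0.0855
grip_force: 0.0
[-0.339  0.043 -0.189  1.55   0.482  1.134] [[-0.039, 0.999, -0.022], [0.865, 0.045, 0.499], [0.499, 0.001, -0.866]]
[0.46360523 0.03098072 0.00840542]
d [-0.007 -0.001  0.567] a [0. 0. 0.]
```

```bash
python3 -m pendant '[{"dx":-0.007,"dy":0,"dz":0.15,"ax":0,"ay":0,"az":0,"claw":1},{"dx":-0.007,"dy":0,"dz":0.3,"ax":0,"ay":0,"az":0,"claw":1},{"dx":-0.007,"dy":0,"dz":0.42,"ax":0,"ay":0,"az":0,"claw":1},{"dx":-0.007,"dy":0,"dz":0.5,"ax":0,"ay":0,"az":0,"claw":1},{"dx":-0.007,"dy":0,"dz":0.55,"ax":0,"ay":0,"az":0,"claw":1},{"dx":-0.007,"dy":0,"dz":0.56,"ax":0,"ay":0,"az":0,"claw":1},{"dx":-0.007,"dy":0,"dz":0.56,"ax":0,"ay":0,"az":0,"claw":1}]' 
python3 -m pendant '[{"dx":0,"dy":0,"dz":0,"ax":0,"ay":0,"az":0,"claw":0},{"dx":0,"dy":0,"dz":0,"ax":0,"ay":0,"az":0,"claw":0},{"dx":0,"dy":0,"dz":0,"ax":0,"ay":0,"az":0,"claw":0},{"dx":0,"dy":0,"dz":0,"ax":0,"ay":0,"az":0,"claw":0},{"dx":0,"dy":0,"dz":0,"ax":0,"ay":0,"az":0,"claw":0}]' 60
python3 - <<'E'
from h import *
s=readout.sense();R=Ro.from_rotvec(s['orientation']).as_matrix()
print('mid in tool',(R.T@(np.array([.464,.022,.024])-s['tcp_pos'])).round(4),'axis',R[2].round(3))
E
```

```text
clock: 15.75
tcp_pos: [0.4645, 0.0304, 0.0104]
orientation: [-1.88, -1.967, -0.505]
wrist_force: [-0.6, 0.9, 0.1]
width: 0.0856
grip_force: 0.0
clock: 16.25
tcp_pos: [0.4647, 0.0297, 0.0107]
orientation: [-1.882, -1.965, -0.505]
wrist_force: [-1.6, -3.0, 8.2]
width: 0.0622
grip_force: 64.9
mid in tool [ 0.     -0.001  -0.0153] axis [ 0.499  0.002 -0.866]
```

```bash
python3 -m pendant '[{"dx":0.05,"dy":0,"dz":-0.087,"ax":0,"ay":0,"az":0,"claw":0},{"dx":0.15,"dy":0,"dz":-0.26,"ax":0,"ay":0,"az":0,"claw":0},{"dx":0.25,"dy":0,"dz":-0.433,"ax":0,"ay":0,"az":0,"claw":0},{"dx":0.35,"dy":0,"dz":-0.606,"ax":0,"ay":0,"az":0,"claw":0},{"dx":0.45,"dy":0,"dz":-0.78,"ax":0,"ay":0,"az":0,"claw":0},{"dx":0.45,"dy":0,"dz":-0.78,"ax":0,"ay":0,"az":0,"claw":0},{"dx":0.45,"dy":0,"dz":-0.78,"ax":0,"ay":0,"az":0,"claw":0}]' 
cat >> h.py <<'E'
th=np.deg2rad(-7.4);X=np.array([np.cos(th),np.sin(th),0]);Y=np.array([-X[1],X[0],0]);Z=np.array([0,0,1.])
Rf=np.column_stack([-.866*X-.5*Z,Y,.5*X-.866*Z]); ax=-.866*X+.5*Z; fa=.5*X+.866*Z
seat=np.array([.5043,-.1245,.06])
def tgt(gap,up): # gap along wheel axis off backrest, up along the face
    return seat+(.02+gap)*ax+up*fa+.0153*Rf[:,2]
E
python3 - <<'E'
from h import *
s=readout.sense();print(s['q'].round(3),tgt(0,0),tgt(.02,.08)); togo(tgt(.03,.09),Rf)
E
```

```text
clock: 16.95
tcp_pos: [0.4644, 0.0298, 0.1896]
orientation: [-1.882, -1.965, -0.504]
wrist_force: [-0.7, -0.2, -3.8]
width: 0.0627
grip_force: 67.4
[-0.234 -0.034 -0.105  1.655  0.501  1.254] [ 0.49471054 -0.12325455  0.0567502 ] [ 0.51720164 -0.12617563  0.1360302 ]
d [-0.782  0.212 -0.219] a [ 0.    -0.549 -0.926]
```

```bash
python3 -m pendant '[{"dx":-0.08,"dy":0.03,"dz":-0.05,"ax":0,"ay":-0.046,"az":-0.077,"claw":0},{"dx":-0.16,"dy":0.06,"dz":-0.1,"ax":0,"ay":-0.092,"az":-0.154,"claw":0},{"dx":-0.25,"dy":0.08,"dz":-0.15,"ax":0,"ay":-0.137,"az":-0.232,"claw":0},{"dx":-0.34,"dy":0.1,"dz":-0.2,"ax":0,"ay":-0.183,"az":-0.309,"claw":0},{"dx":-0.42,"dy":0.13,"dz":-0.25,"ax":0,"ay":-0.229,"az":-0.386,"claw":0},{"dx":-0.5,"dy":0.16,"dz":-0.3,"ax":0,"ay":-0.275,"az":-0.463,"claw":0},{"dx":-0.59,"dy":0.18,"dz":-0.35,"ax":0,"ay":-0.32,"az":-0.54,"claw":0},{"dx":-0.68,"dy":0.21,"dz":-0.39,"ax":0,"ay":-0.366,"az":-0.617,"claw":0}]' 
python3 - <<'E'
from h import *
s=readout.sense();print(s['q'].round(3)); togo(tgt(.03,.09)+[0,0,.03],Rf)
E
```

```text
clock: 17.75
tcp_pos: [0.5122, -0.1252, 0.1869]
orientation: [0.853, 2.78, 0.158]
wrist_force: [0.0, -0.5, -2.9]
width: 0.0623
grip_force: 67.3
[-0.297 -0.216 -0.222  1.335  0.107  0.31 ]
d [-0.    -0.005  0.036] a [-0.    -0.185 -0.306]
```

```bash
python3 -m pendant '[{"dx":0,"dy":0,"dz":0,"ax":0,"ay":-0.046,"az":-0.077,"claw":0},{"dx":0,"dy":0,"dz":0,"ax":0,"ay":-0.092,"az":-0.154,"claw":0},{"dx":0,"dy":0,"dz":0,"ax":0,"ay":-0.137,"az":-0.23,"claw":0},{"dx":0,"dy":0,"dz":0,"ax":0,"ay":-0.185,"az":-0.306,"claw":0},{"dx":0,"dy":0,"dz":0,"ax":0,"ay":-0.185,"az":-0.306,"claw":0},{"dx":0,"dy":0,"dz":0,"ax":0,"ay":-0.185,"az":-0.306,"claw":0}]' 
python3 - <<'E'
from h import *
s=readout.sense();print(s['q'].round(3));togo(tgt(.03,.06),Rf);togo(tgt(.006,.03),Rf);togo(tgt(0.006,0),Rf)
E
```

```text
clock: 18.35
tcp_pos: [0.5118, -0.1244, 0.1875]
orientation: [0.18, 2.615, -0.043]
wrist_force: [-1.2, 0.1, -4.0]
width: 0.0624
grip_force: 67.3
[-0.278 -0.508 -0.514  1.048  0.074 -0.121]
d [ 0.215 -0.007  0.244] a [-0.    -0.001 -0.005]
d [ 0.285 -0.007  0.423] a [-0.    -0.001 -0.005]
d [ 0.415 -0.009  0.498] a [-0.    -0.001 -0.005]
```

```bash
python3 -m pendant '[{"dx":0.1,"dy":-0.005,"dz":0.12,"ax":0,"ay":0,"az":0,"claw":0},{"dx":0.21,"dy":-0.007,"dz":0.24,"ax":0,"ay":0,"az":0,"claw":0},{"dx":0.26,"dy":-0.007,"dz":0.32,"ax":0,"ay":0,"az":0,"claw":0},{"dx":0.3,"dy":-0.007,"dz":0.4,"ax":0,"ay":0,"az":0,"claw":0},{"dx":0.3,"dy":-0.007,"dz":0.4,"ax":0,"ay":0,"az":0,"claw":0},{"dx":0.3,"dy":-0.007,"dz":0.4,"ax":0,"ay":0,"az":0,"claw":0}]' 
python3 - <<'E'
from h import *
f=cap('scene','f8');c=cap('side','s8');cap('wrist','w8')
for q in (f,c): print(proj(q,seat).round(),proj(q,seat+.032*ax+.03*fa).round())
im=np.hstack([cv2.resize(f['pixels'][180:300,340:480],(420,360),interpolation=cv2.INTER_CUBIC),cv2.resize(c['pixels'][255:375,235:355],(360,360),interpolation=cv2.INTER_CUBIC)]);cv2.imwrite('pics/near.png',im[:,:,::-1])
s=readout.sense();print(s['tcp_pos']);togo(tgt(0,0),Rf)
E
```

```text
clock: 18.95
tcp_pos: [0.501, -0.1243, 0.0898]
orientation: [0.178, 2.613, -0.044]
wrist_force: [-0.1, -0.3, -2.7]
width: 0.0627
grip_force: 67.3
[394. 232.] [401. 209.]
[296. 310.] [289. 294.]
[ 0.50153812 -0.12439041  0.09121337]
d [0.116 0.001 0.132] a [-0.001  0.001 -0.004]
```

View pics/near.png

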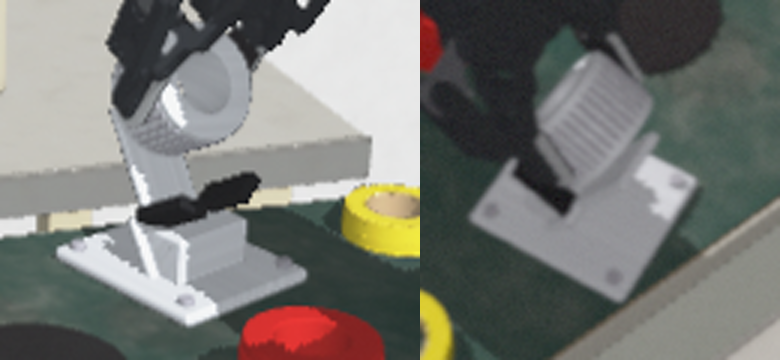

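The wheel hangs in front of the backrest with its underside parallel to it, above the V and centred: scene part (190,95), side part (595,120). Now I lower it slowly into the V.

```bash
python3 -m pendant '[{"dx":0.03,"dy":0,"dz":0.025,"ax":0,"ay":0,"az":0,"claw":0},{"dx":0.06,"dy":0,"dz":0.05,"ax":0,"ay":0,"az":0,"claw":0},{"dx":0.075,"dy":0,"dz":0.07,"ax":0,"ay":0,"az":0,"claw":0},{"dx":0.085,"dy":0,"dz":0.085,"ax":0,"ay":0,"az":0,"claw":0},{"dx":0.09,"dy":0,"dz":0.09,"ax":0,"ay":0,"az":0,"claw":0},{"dx":0.09,"dy":0,"dz":0.09,"ax":0,"ay":0,"az":0,"claw":0}]' 
python3 - <<'E'
from h import *
togo(tgt(0,0),Rf)
E
```

```text
clock: 19.7
tcp_pos: [0.4942, -0.1232, 0.0649]
orientation: [0.176, 2.612, -0.044]
wrist_force: [-0.8, 0.5, -3.7]
width: 0.0622
grip_force: 67.3
d [ 0.018 -0.     0.037] a [-0.     0.001 -0.003]
```

```bash
python3 -m pendant '[{"dx":0.009,"dy":0,"dz":0.005,"ax":0,"ay":0,"az":0,"claw":0},{"dx":0.018,"dy":0,"dz":0.01,"ax":0,"ay":0,"az":0,"claw":0},{"dx":0.022,"dy":0,"dz":0.0125,"ax":0,"ay":0,"az":0,"claw":0},{"dx":0.022,"dy":0,"dz":0.0125,"ax":0,"ay":0,"az":0,"claw":0}]' 
python3 -m pendant '[{"dx":0.004,"dy":0,"dz":0.0025,"ax":0,"ay":0,"az":0,"claw":0},{"dx":0.009,"dy":0,"dz":0.005,"ax":0,"ay":0,"az":0,"claw":0},{"dx":0.009,"dy":0,"dz":0.005,"ax":0,"ay":0,"az":0,"claw":0}]' 
python3 - <<'E'
from h import *
togo(tgt(0,0),Rf)
E
```

```text
clock: 20.1
tcp_pos: [0.4922, -0.1229, 0.0615]
orientation: [0.175, 2.61, -0.045]
wrist_force: [0.4, 0.5, -0.3]
width: 0.0624
grip_force: 67.7
clock: 20.4
tcp_pos: [0.4922, -0.1229, 0.0613]
orientation: [0.175, 2.607, -0.045]
wrist_force: [0.8, 2.4, 5.9]
width: 0.0622
grip_force: 68.6
d [ 0.001 -0.     0.026] a [-0.     0.003 -0.003]
```

V contact felt. Now I slide it towards the backrest.

```bash
python3 -m pendant '[{"dx":-0.003,"dy":0,"dz":0.004,"ax":0,"ay":0,"az":0,"claw":0},{"dx":-0.006,"dy":0,"dz":0.009,"ax":0,"ay":0,"az":0,"claw":0},{"dx":-0.009,"dy":0,"dz":0.013,"ax":0,"ay":0,"az":0,"claw":0},{"dx":-0.012,"dy":0,"dz":0.017,"ax":0,"ay":0,"az":0,"claw":0},{"dx":-0.012,"dy":0,"dz":0.017,"ax":0,"ay":0,"az":0,"claw":0}]'
python3 - <<'E'
from h import *
togo(tgt(0,0),Rf)
E
```

```text
clock: 20.9
tcp_pos: [0.4957, -0.1229, 0.059]
orientation: [0.174, 2.609, -0.043]
wrist_force: [1.9, 5.0, 5.9]
width: 0.0627
grip_force: 68.5
d [ 0.01  -0.003  0.007] a [ 0.     0.003 -0.003]
```

```bash
python3 -m pendant '[{"dx":-0.003,"dy":0,"dz":0.004,"ax":0,"ay":0,"az":0,"claw":0},{"dx":-0.006,"dy":0,"dz":0.009,"ax":0,"ay":0,"az":0,"claw":0},{"dx":-0.006,"dy":0,"dz":0.009,"ax":0,"ay":0,"az":0,"claw":0}]'
python3 -m pendant '[{"dx":-0.003,"dy":0,"dz":0.004,"ax":0,"ay":0,"az":0,"claw":0},{"dx":-0.006,"dy":0,"dz":0.009,"ax":0,"ay":0,"az":0,"claw":0},{"dx":-0.006,"dy":0,"dz":0.009,"ax":0,"ay":0,"az":0,"claw":0}]'
```

```text
clock: 21.2
tcp_pos: [0.4975, -0.1231, 0.0579]
orientation: [0.174, 2.609, -0.043]
wrist_force: [0.4, 4.7, 5.5]
width: 0.0625
grip_force: 68.5
clock: 21.5
tcp_pos: [0.4978, -0.1231, 0.0576]
orientation: [0.175, 2.612, -0.043]
wrist_force: [-36.1, 10.3, 29.8]
width: 0.0623
grip_force: 72.2
```

Backrest contact. I ease off 1.5 mm and then open.

```bash
python3 -m pendant '[{"dx":0.003,"dy":0,"dz":-0.006,"ax":0,"ay":0,"az":0,"claw":0},{"dx":0.003,"dy":0,"dz":-0.006,"ax":0,"ay":0,"az":0,"claw":0}]'
python3 -m pendant '[{"dx":0,"dy":0,"dz":0,"ax":0,"ay":0,"az":0,"claw":1},{"dx":0,"dy":0,"dz":0,"ax":0,"ay":0,"az":0,"claw":1},{"dx":0,"dy":0,"dz":0,"ax":0,"ay":0,"az":0,"claw":1},{"dx":0,"dy":0,"dz":0,"ax":0,"ay":0,"az":0,"claw":1},{"dx":0,"dy":0,"dz":0,"ax":0,"ay":0,"az":0,"claw":1}]'
python3 -c "
from h import *
cap('wrist','w9');cap('scene','f9');cap('side','s9')"
```

```text
clock: 21.7
tcp_pos: [0.4978, -0.1231, 0.0577]
orientation: [0.174, 2.61, -0.043]
wrist_force: [-8.9, 6.0, 11.4]
width: 0.0628
grip_force: 69.3
clock: 22.2
tcp_pos: [0.4971, -0.1236, 0.0559]
orientation: [0.176, 2.612, -0.044]
wrist_force: [0.6, -0.2, 0.8]
width: 0.0851
grip_force: 0.0
```

```bash
python3 -m pendant '[{"dx":0,"dy":0,"dz":-0.08,"ax":0,"ay":0,"az":0,"claw":1},{"dx":0,"dy":0,"dz":-0.2,"ax":0,"ay":0,"az":0,"claw":1},{"dx":0,"dy":0,"dz":-0.4,"ax":0,"ay":0,"az":0,"claw":1},{"dx":0,"dy":0,"dz":-0.6,"ax":0,"ay":0,"az":0,"claw":1},{"dx":0,"dy":0,"dz":-0.7,"ax":0,"ay":0,"az":0,"claw":1},{"dx":0,"dy":0,"dz":-0.7,"ax":0,"ay":0,"az":0,"claw":1},{"dx":0,"dy":0,"dz":-0.7,"ax":0,"ay":0,"az":0,"claw":1}]'
python3 - <<'E'
from h import *
c=cap('wrist','w10');f=cap('scene','f10');sd=cap('side','s10')
S=np.array([.497,-.123,.056])-.0153*Rf[:,2]-.02*ax+[0.0,0,.0]; print('seat est',S)
top=S+.04*ax
def pts(P,a): 
    u=np.array([np.cos(a),np.sin(a)]);return P+.032*(u[0]*Y+u[1]*fa)
R=[]
for n,q,fi in(('w',c,True),('scene',f,False),('side',sd,False)):
    p=proj(q,top,fi).astype(int);I=q['pixels']
    # profile along the wheel's top-face annulus and outside it
    v=[]
    for r in(0,.01,.025,.029,.036,.042):
        v.append([int(I[tuple(proj(q,top+r*(np.cos(a)*Y+np.sin(a)*fa),fi).astype(int)[::-1])].mean()) for a in np.arange(0,2*np.pi,np.pi/4)])
    print(n,p,v)
# motion of the bystanders: change between start and now in scene/side
for n,nm in(('scene','f10'),('side','s10')):
    a=load(n+'0')['pixels'];b=load(nm)['pixels']
    for k,P in{'tin':(.644,.099,.03),'cup':(.617,.01,.02),'tape':(.386,.095,.012)}.items():
        u=proj(load(nm),P).astype(int);d=np.abs(a[u[1]-15:u[1]+15,u[0]-20:u[0]+20].astype(int)-b[u[1]-15:u[1]+15,u[0]-20:u[0]+20]).mean();print(n,k,d.round(1))
for a,b in(('f9','f10'),('s9','s10')):
    pass
E
```

```text
clock: 23.05
tcp_pos: [0.4278, -0.1146, 0.1771]
orientation: [0.176, 2.611, -0.045]
wrist_force: [-0.1, 0.1, 0.4]
width: 0.0856
grip_force: 0.0
seat est [ 0.50658946 -0.12424545  0.0592498 ]
w [324 221] [[143, 143, 143, 143, 143, 143, 143, 143], [195, 146, 146, 141, 143, 107, 110, 108], [237, 241, 147, 144, 143, 142, 140, 150], [235, 240, 150, 146, 144, 141, 140, 222], [69, 181, 104, 113, 184, 31, 130, 44], [75, 118, 161, 160, 183, 124, 132, 202]]
scene [409 226] [[155, 155, 155, 155, 155, 155, 155, 155], [157, 152, 150, 152, 157, 152, 152, 155], [246, 245, 167, 166, 170, 166, 169, 197], [246, 245, 158, 175, 191, 168, 170, 246], [178, 172, 195, 194, 196, 85, 32, 58], [162, 153, 192, 193, 195, 148, 149, 43]]
side [279 295] [[154, 154, 154, 154, 154, 154, 154, 154], [150, 155, 164, 158, 150, 155, 172, 140], [148, 205, 150, 147, 126, 132, 200, 126], [99, 201, 141, 139, 126, 112, 171, 102], [87, 94, 141, 137, 55, 140, 128, 78], [82, 78, 143, 145, 136, 143, 118, 75]]
scene tin 4.4
scene cup 3.1
scene tape 2.0
side tin 4.1
side cup 3.8
side tape 3.4
```

The wheel's top-face ring shows all the way round where expected in the wrist view, with the background just outside it. The bystanders have not moved, so I hand in.

```bash
python3 -c "
from station import ticket
print(ticket.job_done())"
```

```text
the job is handed in; nothing more can be done
None
```

The handwheel was unscrewed, set flat on the pad, regrasped and stood on edge in the V of the rest. I handed the job in at about 23 s; the hand-in returned no verdict, but the last camera check showed the wheel in place and the cup, tape and tin unmoved.

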